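# Blank off the open vacuum ports

### The arm

A 6-joint arm with a two-finger parallel gripper is mounted at the origin on the work surface. World frame = base frame: x ahead of the robot, y to its left, z up, the work surface at z = 0. Lengths are in m, angles in degrees, forces in N, time in s.
With the tool pointing down it reaches from about 0.25 to 0.725 m from the base axis. Payload 9.7 kg.
Tool frame: the origin (TCP) lies between the finger pads; the fingertips stand bot.tcp_to_tips ahead of it and the grasp point (between the pads) lies 11 mm behind it (bot.tcp_to_tips is the distance from the TCP to the fingertips, in m); z points along the fingers, y is the line along which they close (so a half turn about z gives the same grasp; the last joint's range is limited). The gripper opens to 85 mm and grips with 20 to 120 N. Pads are 22 mm wide; open, the fingers measure 114 mm over their backs; the gripper's body (76 mm by 85 mm) begins 54 mm behind the grasp point. The pads swing forward as they close: fully open they stand 13 mm farther back than shut.
Start: joints at [-65.374, 4.979, 10.078, 95.1, 0, 90], TCP at [0.229, -0.5, 0.219] pointing down, gripper open.
Joint ranges: [-179.16, 179.16], [-48.56, 103.87], [-65.8, 70.77], [-126.05, 130.52], [-82.76, 87.17], [-180, 180]. Speed limits (degrees/s): [127.2, 127.2, 147.25, 180, 180, 180].

### API

Orientations are given as [roll, pitch, yaw] about the fixed x, y, z axes, in that order (R = Rz(yaw) Ry(pitch) Rx(roll)).
In Python, from workcell import bot gives the robot as it stands. The module is installed in compiled form; this text tells all that it offers.
- The arm moves only by the tool carry_out, never from a script. Its arguments are lists of equal length, an entry for each row: "linear": the shift along the world's x, y, z normalised to -1 to 1, where 1 is 2 cm, a list of three; "rotation": the turn, a rotation vector about the world's x, y, z normalised to -1 to 1, where 1 is 8 degrees, a list of three; "grip": the closure, from -1 (fully open) to 1 (shut). In form: {"linear": [[tx, ty, tz], ...], "rotation": [[rx, ry, rz], ...], "grip": [grip, ...]}. A call has 1 to 12 rows; each row shifts and turns the commanded pose from where the row before left it; what a row does not reach is not made up. A row lasts 1/10 s, in which the tool goes at most 50 mm and 8.59 degrees, less where a joint would pass 70% of its speed; a pose out of reach is approached as far as the arm can. A call with a number of a shift or a turn outside -1 to 1 is refused whole. A call with a gripper value outside its range is refused whole. The fingers move at their own pace and stop on an object; "grip_force" is the grip in N (left out, the last holds). Time passes only in rows, so rows that do not move let the fingers close. It gives the time, the measured TCP pose, the force, the opening and the grip force at its end, in the units of the state.
- bot.get_obs(): the state, without advancing time (a new reading comes with each control period).
- bot.camera(name): name is "side" or "top" or "wrist"; returns the picture (480x640x3 uint8, blue, green, red); there is no depth.
- bot.camera_model(name): a dict with "fx", "fy", "cx", "cy" (pixels), "camera_from_world" (4x4, takes a point from world to camera coordinates). Camera axes: x right, y up, looking along -z (the intrinsics and any distortion apply to the point x, -y, -z); pixel columns grow to the right and rows downward; lengths in m; the calibration is good to about 2 mm. A picture is of the moment at which its call begins: read the wrist's pose just before it. camera_model takes no time and is no camera call; for the wrist camera it gives the pose at the moment of the call.
- bot.job_done(): hands the job in; it is judged then, once.
The state is a dict: "time": time; "q": joint angles; "qd": joint speeds; "joint_efforts": joint torques, N m; "ee_pos": TCP position; "tcp_rot": TCP orientation; "wrist_force": force on the tool from outside, world axes, zero at the start; "torque": the same for the moment, N m; "opening": finger opening in m; "grasp_force": force on a finger pad.
Only numpy, scipy, OpenCV 4.12 (cv2) and the standard library are available. Lean on these libraries where they do the work, as an engineer would, in place of code of your own. Each camera call takes 0.05 s, during which the arm holds its last target. There are 200 camera calls.

### The job

Close the four open vacuum ports against dust: set each of the four solid blanking covers (the round discs with a post) flat and centred, post up, on the port whose flange has the same diameter, so that it covers the bore. Lower each cover onto its port rather than dropping it, let go of it, and leave the two open rings lying where they are.

Things in the scene. Friction and masses are not known exactly. Their poses are not given: they have to be found in the camera images.
- blank_small: The smallest blanking cover, loose: a solid flat round steel disc 38 mm in diameter and 8 mm thick with an upright round post in its centre, 20 mm in diameter and 30 mm tall (38 mm tall in all), by which it is gripped from above. About 70 g. It starts standing flat on the table, post up. Origin: centre of the disc's underside; z points up along the post.
- blank_medium: The second smallest blanking cover, loose: a solid flat round steel disc 50 mm in diameter and 8 mm thick with an upright round post in its centre, 20 mm in diameter and 30 mm tall (38 mm tall in all), by which it is gripped from above. About 100 g. It starts standing flat on the table, post up. Origin: centre of the disc's underside; z points up along the post.
- blank_large: The second largest blanking cover, loose: a solid flat round steel disc 62 mm in diameter and 8 mm thick with an upright round post in its centre, 20 mm in diameter and 30 mm tall (38 mm tall in all), by which it is gripped from above. About 140 g. It starts standing flat on the table, post up. Origin: centre of the disc's underside; z points up along the post.
- blank_extra: The largest blanking cover, loose: a solid flat round steel disc 74 mm in diameter and 8 mm thick with an upright round post in its centre, 20 mm in diameter and 30 mm tall (38 mm tall in all), by which it is gripped from above. About 190 g. It starts standing flat on the table, post up. Origin: centre of the disc's underside; z points up along the post.
- port_small: The smallest vacuum port, fixed to the table: an upright aluminium spool with a flange at foot and top, both 38 mm in diameter. Its flat top face is 70 mm above the table, with an open round bore 20 mm in diameter and 30 mm deep. The 38 mm blanking cover belongs flat on this face. Origin: centre of the underside, on the table; z points up along the bore's axis, the top face is at z = 70 mm.
- port_medium: The second smallest vacuum port, fixed to the table: an upright aluminium spool with a flange at foot and top, both 50 mm in diameter. Its flat top face is 64 mm above the table, with an open round bore 32 mm in diameter and 30 mm deep. The 50 mm blanking cover belongs flat on this face. Origin: centre of the underside, on the table; z points up along the bore's axis, the top face is at z = 64 mm.
- port_large: The second largest vacuum port, fixed to the table: an upright aluminium spool with a flange at foot and top, both 62 mm in diameter. Its flat top face is 58 mm above the table, with an open round bore 44 mm in diameter and 30 mm deep. The 62 mm blanking cover belongs flat on this face. Origin: centre of the underside, on the table; z points up along the bore's axis, the top face is at z = 58 mm.
- port_extra: The largest vacuum port, fixed to the table: an upright aluminium spool with a flange at foot and top, both 74 mm in diameter. Its flat top face is 52 mm above the table, with an open round bore 56 mm in diameter and 30 mm deep. The 74 mm blanking cover belongs flat on this face. Origin: centre of the underside, on the table; z points up along the bore's axis, the top face is at z = 52 mm.
- ring_a: An open centring ring lying loose and flat on the table, not to be used or moved: a flat aluminium ring, 50 mm outside and 32 mm inside diameter, 8 mm thick, no post. Origin: centre of its underside; z up.
- ring_b: An open centring ring lying loose and flat on the table, not to be used or moved: a flat aluminium ring, 62 mm outside and 44 mm inside diameter, 8 mm thick, no post. Origin: centre of its underside; z up.
Mind the look-alikes: they are no part of the job. What is shaped like the blank_extra but green or turquoise is not meant.

How it is judged (in metres and radians):
At the end, for the whole second after the job is handed in: Each of the four covers lies on the port of its own diameter: centres within 9 mm horizontally, underside within 3 mm of the port's top face, level within 0.06 rad, let go and at rest (horizontal distance between blank_small and port_small below 0.009 m and z of blank_small in the frame of port_small between 0.067 and 0.073 m and angle between each of blank_small, blank_medium, blank_large, blank_extra's own z axis and vertical below 0.06 rad and linear speed of each of blank_small, blank_medium, blank_large, blank_extra below 0.02 m/s and horizontal distance between blank_medium and port_medium below 0.009 m and z of blank_medium in the frame of port_medium between 0.061 and 0.067 m and horizontal distance between blank_large and port_large below 0.009 m and z of blank_large in the frame of port_large between 0.055 and 0.061 m and horizontal distance between blank_extra and port_extra below 0.009 m and z of blank_extra in the frame of port_extra between 0.049 and 0.055 m); the robot touches nothing.
It fails at once if a cover was dropped onto its port (hit the face faster than 0.6 m/s after being let go) ((linear speed of blank_small above 0.6 m/s and horizontal distance between blank_small and port_small below 0.03 m and z of blank_small in the frame of port_small between 0.066 and 0.082 m and contact force between the fingers and blank_small below 0.3 N) or (linear speed of blank_medium above 0.6 m/s and horizontal distance between blank_medium and port_medium below 0.03 m and z of blank_medium in the frame of port_medium between 0.06 and 0.076 m and contact force between the fingers and blank_medium below 0.3 N) or (linear speed of blank_large above 0.6 m/s and horizontal distance between blank_large and port_large below 0.03 m and z of blank_large in the frame of port_large between 0.054 and 0.07 m and contact force between the fingers and blank_large below 0.3 N) or (linear speed of blank_extra above 0.6 m/s and horizontal distance between blank_extra and port_extra below 0.03 m and z of blank_extra in the frame of port_extra between 0.048 and 0.064 m and contact force between the fingers and blank_extra below 0.3 N)).
It fails at once if an open ring was moved more than 25 mm (distance of any of ring_a, ring_b from where it was at the start of the episode above 0.025 m).
It also fails if it takes over 99 s, if anything falls off the work surface, if the arm or the gripper's body presses on something with over 40 N, if the wrist force passes 120 N, or if a joint passes its speed limit or range.

## Working session

There is one attempt and no reset: what is moved stays moved. The work goes in short steps, Python scripts to look and compute and a tool call to move; the robot and the scene stay as the last step left them, time stands still between calls to the robot, and variables do not carry over. Pictures are saved under pics/ and viewed, at most 14 in all, crops included, and the job is handed in when it is done.

Besides the shell and the picture viewer there is one more tool, called after "Request:" as name(argument=value, ...), one argument or row to a line, values as JSON. carry_out: Moves the arm, as the interface text tells. Its arguments: {"type":"object","properties":{"linear":{"type":"array","items":{"type":"array","items":{"type":"number"}}},"rotation":{"type":"array","items":{"type":"array","items":{"type":"number"}}},"grip":{"type":"array","items":{"type":"number"}},"grip_force":{"type":"number"}},"required":["linear","rotation","grip"]}

```bash
mkdir -p pics; python3 - <<'E'
from workcell import bot
import cv2,numpy as np
o=bot.get_obs();print(o['time'],o['ee_pos'],o['tcp_rot'],o['opening'],bot.tcp_to_tips)
for n in('top','side'):
    cv2.imwrite(f'pics/{n}0.png',bot.camera(n));m=bot.camera_model(n);print(n,m)
E
```

```text
0.0 [ 0.22909564 -0.49975275  0.21850289] [-1.79926116e+02 -1.57116274e-03  2.46234653e+01] 0.08541132566604225 0.008
top {'fx': 610.8424991450933, 'fy': 610.8424991450933, 'cx': 325.13100582789576, 'cy': 238.0242178762328, 'camera_from_world': array([[ 1.39947749e-02, -9.99900271e-01,  1.89601991e-03,
        -6.83739655e-02],
       [ 9.89828855e-01,  1.41222421e-02,  1.41560588e-01,
        -5.10761073e-01],
       [-1.41573246e-01, -1.04373338e-04,  9.89927778e-01,
        -1.55538561e+00],
       [ 0.00000000e+00,  0.00000000e+00,  0.00000000e+00,
         1.00000000e+00]])}
side {'fx': 443.34696362856357, 'fy': 443.34696362856357, 'cx': 316.2493719583016, 'cy': 244.91024155835893, 'camera_from_world': array([[-0.93846162, -0.34518485,  0.01171333,  0.48452583],
       [ 0.18302505, -0.46826119,  0.86442657, -0.1599757 ],
       [-0.29290206,  0.81337499,  0.50262263, -0.83109908],
       [ 0.        ,  0.        ,  0.        ,  1.        ]])}
```

View pics/top0.png

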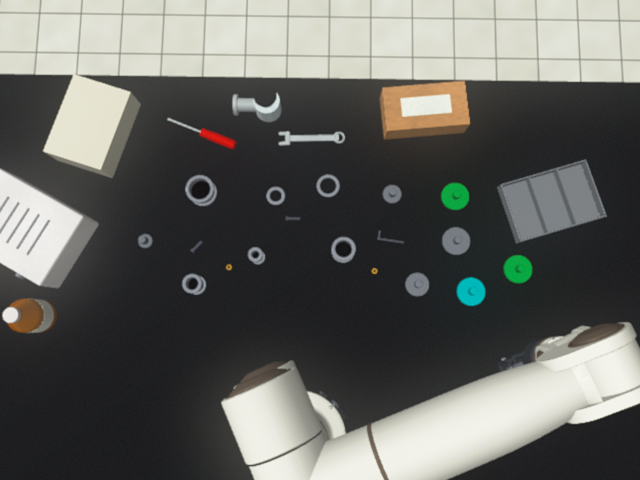

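View pics/side0.png

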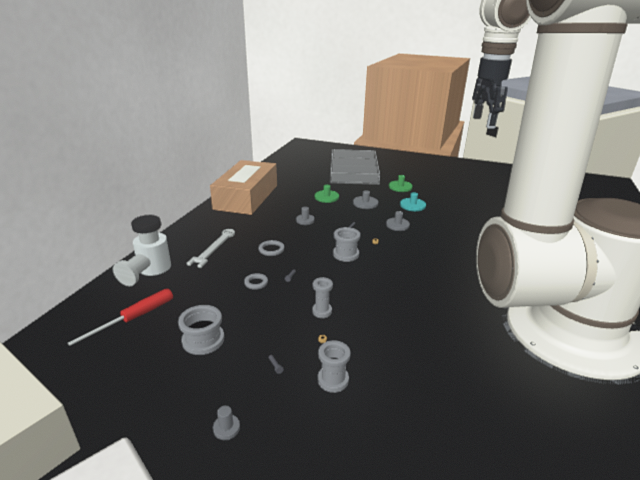

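The top view shows these pixels:
- **Grey covers:** (392,194), (456,240), (417,284) and (145,241).
- **Look-alikes, green or turquoise:** (455,196), (518,269) and (471,291).
- **Ports:** (201,190), (343,249), (194,284) and (256,256).
- **Rings:** (276,196) and (328,186).

Next I'll measure sizes and check with an enlarged crop.

```bash
cat > h.py <<'E'
import cv2,numpy as np
from workcell import bot
def ray(m,u,v,z):
    C=m['camera_from_world'];R=C[:3,:3];c=-R.T@C[:3,3]
    d=R.T@np.array([(u-m['cx'])/m['fx'],-(v-m['cy'])/m['fy'],-1]);return c+d*(z-c[2])/d[2]
def proj(m,p):
    q=m['camera_from_world']@np.append(p,1);return np.array([m['cx']-m['fx']*q[0]/q[2],m['cy']+m['fy']*q[1]/q[2]])
E
python3 - <<'E'
from h import *
im=cv2.imread('pics/top0.png');m=bot.camera_model('top')
hsv=cv2.cvtColor(im,cv2.COLOR_BGR2HSV)
mk=((hsv[...,2]>60)&(hsv[...,1]<70)).astype(np.uint8)
mk[:170]=0;mk[310:]=0;mk[:,:120]=0;mk[:,490:]=0
cs,h=cv2.findContours(mk,cv2.RETR_CCOMP,cv2.CHAIN_APPROX_NONE)
for c,hh in zip(cs,h[0]):
    if cv2.contourArea(c)<60: continue
    (u,v),(a,b),t=cv2.fitEllipse(c);
    # px per m at range
    s=1/np.linalg.norm(ray(m,u+1,v,0.02)-ray(m,u,v,0.02))
    print('hole' if hh[3]>=0 else 'out',np.round([u,v,a/s*1e3,b/s*1e3],1),'z8',ray(m,u,v,.008)[:2].round(4),'z60',ray(m,u,v,.06)[:2].round(4))
cr=cv2.resize(im[170:310,125:325],None,fx=4,fy=4,interpolation=cv2.INTER_CUBIC)
cv2.imwrite('pics/c1.png',cr)
cr=cv2.resize(im[170:310,305:490],None,fx=4,fy=4,interpolation=cv2.INTER_CUBIC)
cv2.imwrite('pics/c2.png',cr)
E
```

```text
out [193.4 283.7  53.5  64.2] z8 [0.3897 0.2827] z60 [0.3864 0.2716]
hole [192.  283.3  27.6  31.8] z8 [0.3907 0.2865] z60 [0.3873 0.2752]
out [416.7 284.1  61.3  62.5] z8 [ 0.3971 -0.3032] z60 [ 0.3935 -0.2954]
out [255.9 255.3  41.5  49.1] z8 [0.467  0.1211] z60 [0.4612 0.1152]
out [342.9 249.1  64.3  69.4] z8 [ 0.4867 -0.1086] z60 [ 0.4802 -0.107 ]
hole [343.  248.8  41.2  43.3] z8 [ 0.4877 -0.1087] z60 [ 0.4812 -0.1072]
out [144.7 240.5  37.2  38.4] z8 [0.5024 0.4168] z60 [0.4954 0.4013]
out [455.7 240.6  72.4  74.4] z8 [ 0.5139 -0.4074] z60 [ 0.5065 -0.3962]
out [275.2 195.3  49.8  50.5] z8 [0.6295 0.0742] z60 [0.6183 0.0698]
hole [275.2 195.4  29.   30.6] z8 [0.6293 0.0741] z60 [0.6182 0.0697]
out [391.6 193.6  49.3  50.4] z8 [ 0.6387 -0.2377] z60 [ 0.6272 -0.2319]
out [327.6 185.3  61.3  62.4] z8 [ 0.6589 -0.0657] z60 [ 0.6469 -0.0655]
hole [327.6 185.4  40.7  41.2] z8 [ 0.6587 -0.0657] z60 [ 0.6466 -0.0655]
out [200.6 190.   77.5  88.1] z8 [0.6411 0.2746] z60 [0.6296 0.2637]
hole [199.8 189.3  47.9  55. ] z8 [0.6429 0.2767] z60 [0.6313 0.2658]
```

View pics/c1.png

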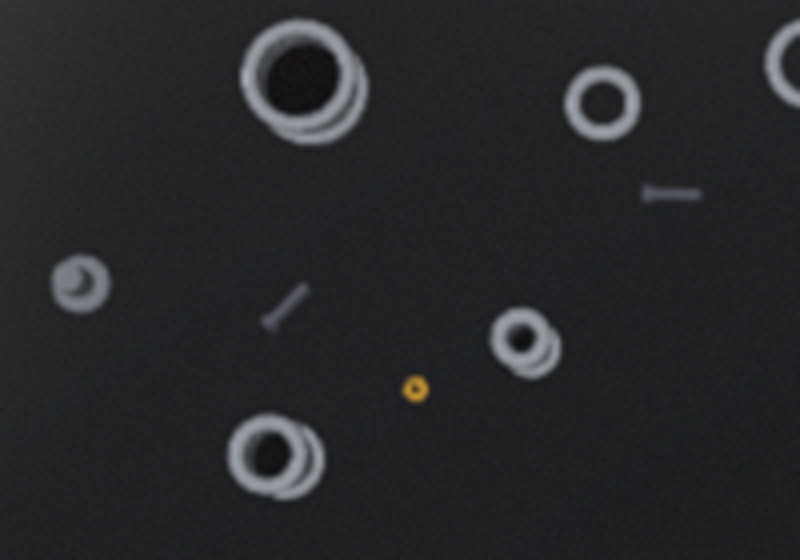

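View pics/c2.png

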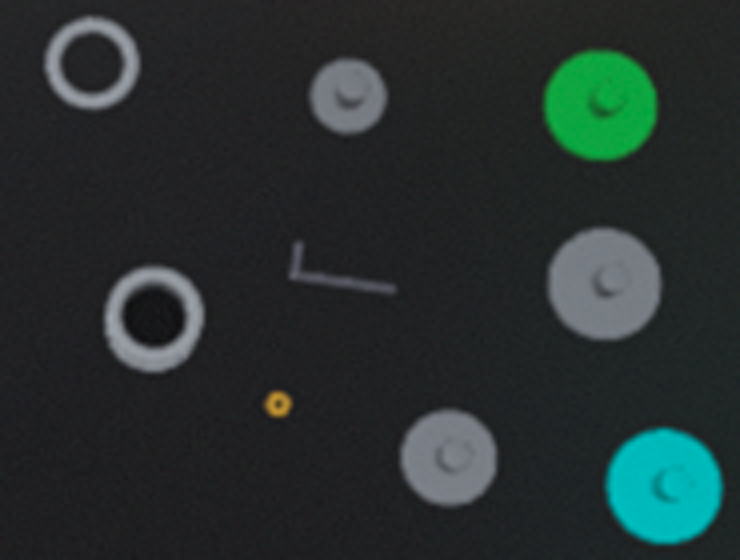

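Both crops confirm the choice. By diameter, the covers are medium (392,194), extra (456,240), large (417,284) and small (145,241), all plain grey. The port top-face centres are extra (199.2,188.9), medium (191.7,283.4), small (255,254.5) and large (343.1,248.9).

```bash
python3 - <<'E'
from h import *
m=bot.camera_model('top');m2=bot.camera_model('side')
for n,u,v,z in[('cS',144.9,240.7,.007),('cM',391.6,193.6,.007),('cL',416.7,284.1,.007),('cX',455.7,240.6,.007),('pS',255,254.5,.07),('pM',191.7,283.4,.064),('pL',343.1,248.9,.058),('pX',199.4,189,.052)]:
    p=ray(m,u,v,z);print(n,p.round(4),'side',proj(m2,p).round(0),np.hypot(*p[:2]).round(3))
o=bot.get_obs();print(o['time'],o['ee_pos'])
E
```

```text
cS [0.5019 0.4166 0.007 ] side [225. 424.] 0.652
cM [ 0.6388 -0.2378  0.007 ] side [304. 218.] 0.682
cL [ 0.3971 -0.3034  0.007 ] side [397. 222.] 0.5
cX [ 0.5139 -0.4077  0.007 ] side [365. 201.] 0.656
pS [0.4621 0.1164 0.07  ] side [322. 282.] 0.476
pM [0.3868 0.2751 0.064 ] side [334. 350.] 0.475
pL [ 0.4811 -0.1076  0.058 ] side [347. 233.] 0.493
pX [0.634  0.2687 0.052 ] side [200. 317.] 0.689
0.1 [ 0.22908787 -0.49978039  0.21855577]
```

Request:
carry_out(
  linear=[
    [0.84,0.982,-0.6],
    [0.84,0.982,-0.6],
    [0.84,0.982,-0.6],
    [0.84,0.982,-0.6],
    [0.84,0.982,-0.6],
    [0.84,0.982,-0.6],
    [0.84,0.982,-0.6],
    [0.84,0.982,-0.6],
    [0.84,0.982,-0.6],
    [0.84,0.982,-0.6],
    [0,0,0],
    [0,0,0],
  ],
  rotation=[
    [0,0,0],
    [0,0,0],
    [0,0,0],
    [0,0,0],
    [0,0,0],
    [0,0,0],
    [0,0,0],
    [0,0,0],
    [0,0,0],
    [0,0,0],
    [0,0,0],
    [0,0,0],
  ],
  grip=[-0.3,-0.3,-0.3,-0.3,-0.3,-0.3,-0.3,-0.3,-0.3,-0.3,-0.3,-0.3],
  grip_force=40,
)

```text
time: 1.3
ee_pos: [0.3971, -0.3031, 0.0988]
tcp_rot: [-180.0, 0.0, 24.7]
wrist_force: [-0.7, -0.4, 0.1]
opening: 0.0554
grasp_force: 0.0
```

```bash
python3 - <<'E'
from h import *
m=bot.camera_model('wrist');im=bot.camera('wrist')
print(bot.get_obs()['ee_pos'],bot.get_obs()['opening'],proj(m,[.3971,-.3034,.008]),proj(m,[.3971,-.3034,.038]))
cv2.imwrite('pics/w1.png',im)
E
```

```text
[ 0.39702201 -0.30369019  0.09925073] 0.05547186821903134 [317.67366681 239.50308038] [317.58484784 252.82690315]
```

View pics/w1.png

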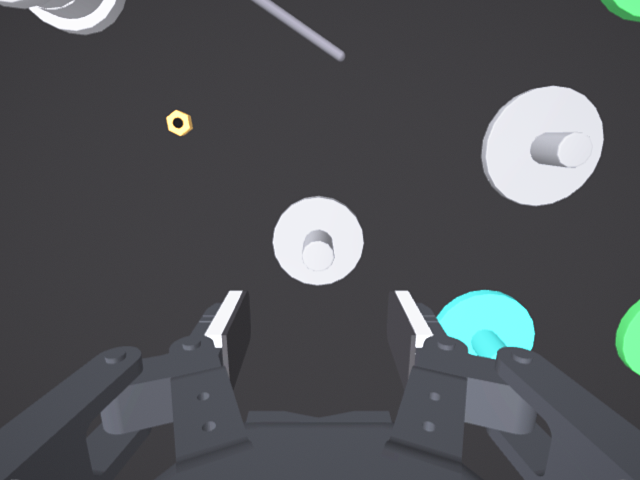

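The wrist view puts the cover centre at (318,240) and the post top at (318,255). Both match my prediction within about 1.5 mm, so I'll descend and grip.

Request:
carry_out(
  linear=[
    [0,0,-1],
    [0,0,-1],
    [0,0,-1],
    [0,0,-0.95],
    [0,0,0],
    [0,0,0],
    [0,0,0],
    [0,0,0],
    [0,0,0],
    [0,0,0.5],
    [0,0,1],
    [0,0,1],
  ],
  rotation=[
    [0,0,0],
    [0,0,0],
    [0,0,0],
    [0,0,0],
    [0,0,0],
    [0,0,0],
    [0,0,0],
    [0,0,0],
    [0,0,0],
    [0,0,0],
    [0,0,0],
    [0,0,0],
  ],
  grip=[-0.3,-0.3,-0.3,-0.3,-0.3,1,1,1,1,1,1,1],
)

```text
time: 2.55
ee_pos: [0.397, -0.3034, 0.0713]
tcp_rot: [-180.0, 0.0, 24.6]
wrist_force: [0.5, 0.3, -2.4]
opening: 0.0168
grasp_force: 39.1
```

Request:
carry_out(
  linear=[
    [0,0,1],
    [0,0,1],
    [0.42,0.979,0.5],
    [0.42,0.979,0],
    [0.42,0.979,0],
    [0.42,0.979,0],
    [0.42,0.979,0],
    [0.42,0.979,0],
    [0.42,0.979,0],
    [0.42,0.979,0],
    [0.42,0.979,0],
    [0.42,0.979,0],
  ],
  rotation=[
    [0,0,0],
    [0,0,0],
    [0,0,0],
    [0,0,0],
    [0,0,0],
    [0,0,0],
    [0,0,0],
    [0,0,0],
    [0,0,0],
    [0,0,0],
    [0,0,0],
    [0,0,0],
  ],
  grip=[1,1,1,1,1,1,1,1,1,1,1,1],
)

```text
time: 3.75
ee_pos: [0.4815, -0.1069, 0.121]
tcp_rot: [180.0, -0.0, 24.6]
wrist_force: [-0.2, -0.4, -1.4]
opening: 0.0164
grasp_force: 39.2
```

Request:
carry_out(
  linear=[
    [0,0,0],
    [0,0,0],
  ],
  rotation=[
    [0,0,0],
    [0,0,0],
  ],
  grip=[1,1],
)

```text
time: 3.95
ee_pos: [0.4812, -0.1076, 0.1207]
tcp_rot: [180.0, -0.0, 24.7]
wrist_force: [0.8, -0.7, -1.3]
opening: 0.0167
grasp_force: 39.2
```

```bash
python3 - <<'E'
from h import *
m=bot.camera_model('wrist');im=bot.camera('wrist');o=bot.get_obs()
print(o['ee_pos'],o['opening'],o['grasp_force'],proj(m,[.4811,-.1076,.058]),proj(m,[.4811,-.1076,o['ee_pos'][2]+.018]))
cv2.imwrite('pics/w2.png',im)
E
```

```text
[ 0.48106836 -0.1080159   0.12057067] 0.01667590508786457 39.213173389434814 [316.9994254  251.91574532] [316.50520469 311.8074728 ]
```

View pics/w2.png

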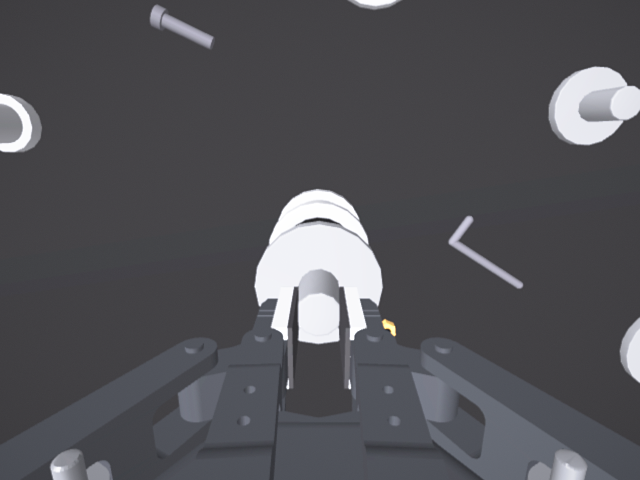

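Cover is held level and sits over the port, with the port flange visible behind it at (318,250). Now I'll lower it, release and lift.

Request:
carry_out(
  linear=[
    [0,0,-1],
    [0,0,-0.7],
    [0,0,-0.25],
    [0,0,-0.1],
    [0,0,0],
    [0,0,0],
    [0,0,0],
  ],
  rotation=[
    [0,0,0],
    [0,0,0],
    [0,0,0],
    [0,0,0],
    [0,0,0],
    [0,0,0],
    [0,0,0],
  ],
  grip=[1,1,1,1,1,1,1],
)

```text
time: 4.7
ee_pos: [0.481, -0.1082, 0.0798]
tcp_rot: [180.0, 0.0, 24.6]
wrist_force: [-5.2, -0.7, 4.9]
opening: 0.0165
grasp_force: 40.1
```

Request:
carry_out(
  linear=[
    [0,0,0],
    [0,0,0],
    [0,0,0],
    [0,0,1],
    [0,0,1],
    [0,0,1],
    [0.1,-1,0],
    [0.1,-1,0],
    [0.1,-1,0],
    [0.1,-1,0],
    [0.1,-1,0],
    [0.1,-1,0],
  ],
  rotation=[
    [0,0,0],
    [0,0,0],
    [0,0,0],
    [0,0,0],
    [0,0,0],
    [0,0,0],
    [0,0,0],
    [0,0,0],
    [0,0,0],
    [0,0,0],
    [0,0,0],
    [0,0,0],
  ],
  grip=[-0.3,-0.3,-0.3,-0.3,-0.3,-0.3,-0.3,-0.3,-0.3,-0.3,-0.3,-0.3],
)

```text
time: 5.9
ee_pos: [0.4933, -0.2286, 0.1391]
tcp_rot: [-180.0, -0.0, 24.6]
wrist_force: [0.2, 0.8, 0.4]
opening: 0.0553
grasp_force: 0.0
```

Request:
carry_out(
  linear=[
    [0.115,-1,0],
    [0.115,-1,0],
    [0.115,-1,0],
    [0.115,-1,0],
    [0.115,-1,0],
    [0.115,-1,0],
    [0.115,-1,0],
    [0.115,-1,0],
    [0.115,-1,0],
    [0,0,-1],
    [0,0,0],
    [0,0,0],
  ],
  rotation=[
    [0,0,0],
    [0,0,0],
    [0,0,0],
    [0,0,0],
    [0,0,0],
    [0,0,0],
    [0,0,0],
    [0,0,0],
    [0,0,0],
    [0,0,0],
    [0,0,0],
    [0,0,0],
  ],
  grip=[-0.3,-0.3,-0.3,-0.3,-0.3,-0.3,-0.3,-0.3,-0.3,-0.3,-0.3,-0.3],
)

```text
time: 7.1
ee_pos: [0.5136, -0.4076, 0.1189]
tcp_rot: [-179.9, 0.0, 24.6]
wrist_force: [-0.0, -0.2, 0.1]
opening: 0.0555
grasp_force: 0.0
```

```bash
python3 - <<'E'
from h import *
m=bot.camera_model('wrist');im=bot.camera('wrist');o=bot.get_obs()
print(o['ee_pos'],proj(m,[.5139,-.4077,.008]),proj(m,[.5139,-.4077,.038]))
cv2.imwrite('pics/w3.png',im);cv2.imwrite('pics/t3.png',bot.camera('top')[170:310,125:490])
E
```

```text
[ 0.51393109 -0.40762104  0.11961435] [317.76325382 231.69435228] [317.66993608 243.06228957]
```

View pics/w3.png

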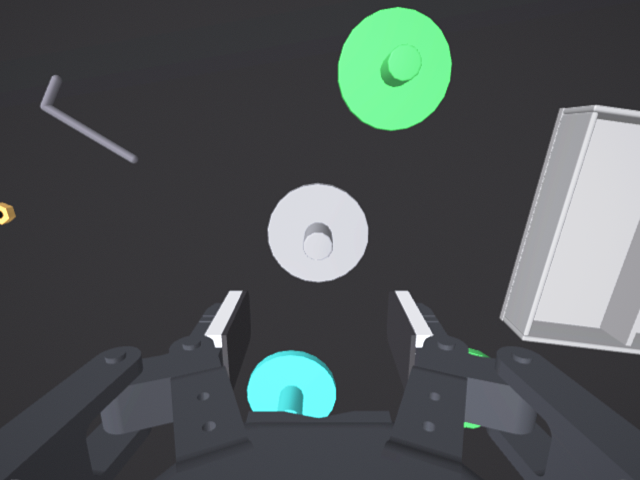

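View pics/t3.png

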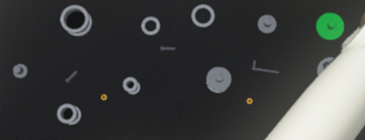

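The wrist view shows the grey extra cover at (318,232), where predicted. The top view shows the large cover on its port. I'll grip and carry.

Request:
carry_out(
  linear=[
    [0,0,-1],
    [0,0,-1],
    [0,0,-1],
    [0,0,-1],
    [0,0,-0.95],
    [0,0,0],
    [0,0,0],
    [0,0,0],
    [0,0,0],
    [0,0,0],
    [0,0,0.5],
    [0,0,1],
  ],
  rotation=[
    [0,0,0],
    [0,0,0],
    [0,0,0],
    [0,0,0],
    [0,0,0],
    [0,0,0],
    [0,0,0],
    [0,0,0],
    [0,0,0],
    [0,0,0],
    [0,0,0],
    [0,0,0],
  ],
  grip=[-0.3,-0.3,-0.3,-0.3,-0.3,-0.3,1,1,1,1,1,1],
)

```text
time: 8.4
ee_pos: [0.513, -0.4071, 0.0494]
tcp_rot: [-179.8, 0.1, 24.6]
wrist_force: [-0.5, -0.8, -2.7]
opening: 0.0167
grasp_force: 39.1
```

Request:
carry_out(
  linear=[
    [0,0,1],
    [0,0,1],
    [0,0,1],
    [0,0,1],
    [0.18,1,0.5],
    [0.18,1,0],
    [0.18,1,0],
    [0.18,1,0],
    [0.18,1,0],
    [0.18,1,0],
    [0.18,1,0],
    [0.18,1,0],
  ],
  rotation=[
    [0,0,0],
    [0,0,0],
    [0,0,0],
    [0,0,0],
    [0,0,0],
    [0,0,0],
    [0,0,0],
    [0,0,0],
    [0,0,0],
    [0,0,0],
    [0,0,0],
    [0,0,0],
  ],
  grip=[1,1,1,1,1,1,1,1,1,1,1,1],
)

```text
time: 9.6
ee_pos: [0.5423, -0.2451, 0.1389]
tcp_rot: [-179.9, 0.1, 24.7]
wrist_force: [0.3, -0.5, -2.1]
opening: 0.0166
grasp_force: 39.2
```

Request:
carry_out(
  linear=[
    [0.18,1,0],
    [0.18,1,0],
    [0.18,1,0],
    [0.18,1,0],
    [0.18,1,0],
    [0.18,1,0],
    [0.18,1,0],
    [0.18,1,0],
    [0.18,1,0],
    [0.18,1,0],
    [0.18,1,0],
    [0.18,1,0],
  ],
  rotation=[
    [0,0,0],
    [0,0,0],
    [0,0,0],
    [0,0,0],
    [0,0,0],
    [0,0,0],
    [0,0,0],
    [0,0,0],
    [0,0,0],
    [0,0,0],
    [0,0,0],
    [0,0,0],
  ],
  grip=[1,1,1,1,1,1,1,1,1,1,1,1],
)

```text
time: 10.8
ee_pos: [0.5848, -0.0054, 0.139]
tcp_rot: [-179.9, 0.1, 24.7]
wrist_force: [-0.6, -0.5, -2.5]
opening: 0.0165
grasp_force: 39.2
```

Request:
carry_out(
  linear=[
    [0.172,0.987,0],
    [0.172,0.987,0],
    [0.172,0.987,0],
    [0.172,0.987,0],
    [0.172,0.987,0],
    [0.172,0.987,0],
    [0.172,0.987,0],
    [0.172,0.987,0],
    [0.172,0.987,0],
    [0.172,0.987,0],
    [0.172,0.987,0],
    [0.172,0.987,0],
  ],
  rotation=[
    [0,0,0],
    [0,0,0],
    [0,0,0],
    [0,0,0],
    [0,0,0],
    [0,0,0],
    [0,0,0],
    [0,0,0],
    [0,0,0],
    [0,0,0],
    [0,0,0],
    [0,0,0],
  ],
  grip=[1,1,1,1,1,1,1,1,1,1,1,1],
)

```text
time: 12.0
ee_pos: [0.6273, 0.2308, 0.1401]
tcp_rot: [-180.0, 0.0, 24.6]
wrist_force: [0.6, 0.1, -2.8]
opening: 0.0165
grasp_force: 39.3
```

Request:
carry_out(
  linear=[
    [0.172,0.987,0],
    [0.172,0.987,0],
    [0,0,-1],
    [0,0,-0.5],
    [0,0,0],
    [0,0,0],
  ],
  rotation=[
    [0,0,0],
    [0,0,0],
    [0,0,0],
    [0,0,0],
    [0,0,0],
    [0,0,0],
  ],
  grip=[1,1,1,1,1,1],
)

```text
time: 12.6
ee_pos: [0.6339, 0.2684, 0.1103]
tcp_rot: [180.0, 0.0, 24.6]
wrist_force: [0.9, -0.5, -1.1]
opening: 0.0164
grasp_force: 39.3
```

```bash
python3 - <<'E'
from h import *
o=bot.get_obs();m=bot.camera_model('wrist');im=bot.camera('wrist')
print(o['ee_pos'],proj(m,[.634,.2687,.052]))
cv2.imwrite('pics/w4.png',im)
E
```

```text
[0.63394814 0.26839518 0.11034345] [316.65366656 253.62388612]
```

View pics/w4.png

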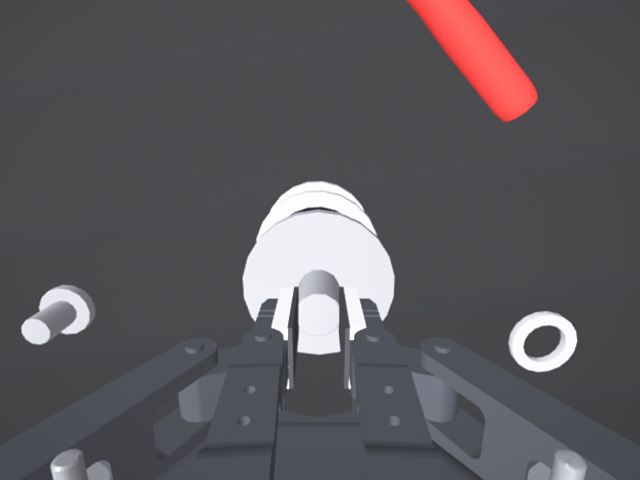

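Request:
carry_out(
  linear=[
    [0,0,-1],
    [0,0,-0.55],
    [0,0,-0.2],
    [0,0,-0.1],
    [0,0,0],
    [0,0,0],
    [0,0,0],
  ],
  rotation=[
    [0,0,0],
    [0,0,0],
    [0,0,0],
    [0,0,0],
    [0,0,0],
    [0,0,0],
    [0,0,0],
  ],
  grip=[1,1,1,1,1,1,1],
)

```text
time: 13.35
ee_pos: [0.6342, 0.2685, 0.0742]
tcp_rot: [180.0, -0.1, 24.6]
wrist_force: [-3.6, -2.1, 5.8]
opening: 0.017
grasp_force: 40.2
```

Request:
carry_out(
  linear=[
    [0,0,0],
    [0,0,0],
    [0,0,0],
    [0,0,1],
    [0,0,1],
    [0,0,1],
    [-0.826,0.924,0],
    [-0.826,0.924,0],
    [-0.826,0.924,0],
    [-0.826,0.924,0],
    [-0.826,0.924,0],
    [-0.826,0.924,0],
  ],
  rotation=[
    [0,0,0],
    [0,0,0],
    [0,0,0],
    [0,0,0],
    [0,0,0],
    [0,0,0],
    [0,0,0],
    [0,0,0],
    [0,0,0],
    [0,0,0],
    [0,0,0],
    [0,0,0],
  ],
  grip=[-0.3,-0.3,-0.3,-0.3,-0.3,-0.3,-0.3,-0.3,-0.3,-0.3,-0.3,-0.3],
)

```text
time: 14.55
ee_pos: [0.5571, 0.3358, 0.133]
tcp_rot: [-177.8, 0.0, 30.1]
wrist_force: [-0.3, 0.4, 0.4]
opening: 0.0553
grasp_force: 0.0
```

Request:
carry_out(
  linear=[
    [-0.826,0.924,0],
    [-0.826,0.924,0],
    [0,0,-1],
    [0,0,0],
    [0,0,0],
  ],
  rotation=[
    [0,0,0],
    [0,0,0],
    [0,0,0],
    [0,0,0],
    [0,0,0],
  ],
  grip=[-0.3,-0.3,-0.3,-0.3,-0.3],
)

```text
time: 15.05
ee_pos: [0.5353, 0.3548, 0.1131]
tcp_rot: [-176.9, 0.1, 32.2]
wrist_force: [0.7, 0.6, -0.4]
opening: 0.0556
grasp_force: 0.0
```

```bash
python3 - <<'E'
from h import *
o=bot.get_obs();m=bot.camera_model('wrist');im=bot.camera('wrist')
print(o['ee_pos'],proj(m,[.5019,.4166,.008]),proj(m,[.5019,.4166,.038]))
cv2.imwrite('pics/w5.png',im)
E
```

```text
[0.53530229 0.35482652 0.11314492] [228.36306169 226.24839183] [215.25694703 237.14834933]
```

View pics/w5.png

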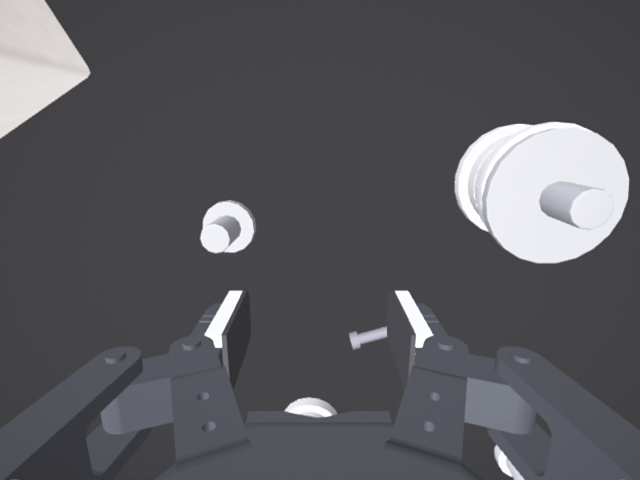

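The extra cover is on its port. The arm stopped short at (0.535,0.355) with the tool turned, so I'll check the joints.

```bash
python3 - <<'E'
from h import *
o=bot.get_obs();print(o['q'].round(2) if hasattr(o['q'],'round') else o['q'],o['qd'],o['tcp_rot'],o['wrist_force'])
E
```

```text
[ 32.11  16.96  12.2   85.26   3.06 179.94] [-0.33981432 -0.13025117  0.67209412 -0.09282905 -0.00928082 -0.02927339] [-1.76941511e+02  1.86441326e-02  3.21657554e+01] [ 0.58211796 -0.71566622  1.33178846]
```

Joint 6 is at its +180° limit. I'll turn the tool by +28° about z to free it while closing the remaining distance.

Request:
carry_out(
  linear=[
    [0,0,0.5],
    [-0.4,0.75,0],
    [-0.4,0.75,0],
    [-0.4,0.75,0],
    [-0.4,0.75,0],
    [0,0,0],
    [0,0,0],
  ],
  rotation=[
    [0,0,0.875],
    [0,0,0.875],
    [0,0,0.875],
    [0,0,0.875],
    [0,0,0],
    [0,0,0],
    [0,0,0],
  ],
  grip=[-0.3,-0.3,-0.3,-0.3,-0.3,-0.3,-0.3],
)

```text
time: 15.8
ee_pos: [0.5038, 0.415, 0.1235]
tcp_rot: [-177.0, 0.0, 60.0]
wrist_force: [0.4, -0.8, -0.6]
opening: 0.0556
grasp_force: 0.0
```

```bash
python3 - <<'E'
from h import *
from scipy.spatial.transform import Rotation as R
o=bot.get_obs();print(o['ee_pos'],o['tcp_rot'],o['q'][5])
A=R.from_euler('xyz',o['tcp_rot'],degrees=True);B=R.from_euler('xyz',[180,0,o['tcp_rot'][2]],degrees=True)
print((B*A.inv()).as_rotvec(degrees=True)/8)
E
```

```text
[0.50375079 0.41504089 0.12353912] [-1.76966229e+02  1.32767141e-02  6.00381617e+01] 158.14019386273242
[-1.87954426e-01 -3.29370177e-01  4.39370354e-05]
```

Request:
carry_out(
  linear=[
    [-0.09,0.08,0],
    [0,0,-1],
    [0,0,-1],
    [0,0,0],
    [0,0,0],
  ],
  rotation=[
    [-0.188,-0.329,0],
    [0,0,0],
    [0,0,0],
    [0,0,0],
    [0,0,0],
  ],
  grip=[-0.3,-0.3,-0.3,-0.3,-0.3],
)

```text
time: 16.3
ee_pos: [0.5022, 0.4158, 0.0837]
tcp_rot: [-180.0, 0.0, 60.1]
wrist_force: [-0.4, -0.1, 0.6]
opening: 0.0553
grasp_force: 0.0
```

```bash
python3 - <<'E'
from h import *
o=bot.get_obs();m=bot.camera_model('wrist');im=bot.camera('wrist')
print(o['ee_pos'],o['tcp_rot'],proj(m,[.5019,.4166,.008]),proj(m,[.5019,.4166,.038]))
cv2.imwrite('pics/w6.png',im)
E
```

```text
[0.50217743 0.4158117  0.08366412] [-1.79974444e+02  3.70661322e-02  6.00567997e+01] [316.61518759 244.22253153] [316.39631185 259.14509076]
```

View pics/w6.png

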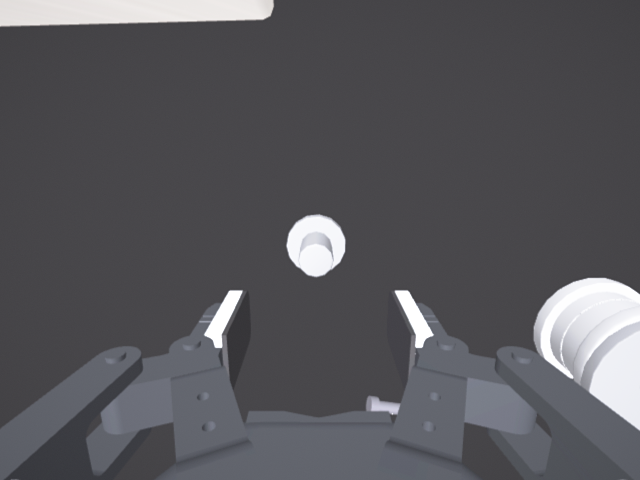

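Cover at (316,244), matching the prediction. Now grip and lift.

Request:
carry_out(
  linear=[
    [0,0.04,-1],
    [0,0,-1],
    [0,0,-1],
    [0,0,-0.15],
    [0,0,0],
    [0,0,0],
    [0,0,0],
    [0,0,0],
    [0,0,0],
    [0,0,0.5],
    [0,0,1],
    [0,0,1],
  ],
  rotation=[
    [0,0,0],
    [0,0,0],
    [0,0,0],
    [0,0,0],
    [0,0,0],
    [0,0,0],
    [0,0,0],
    [0,0,0],
    [0,0,0],
    [0,0,0],
    [0,0,0],
    [0,0,0],
  ],
  grip=[-0.3,-0.3,-0.3,-0.3,-0.3,1,1,1,1,1,1,1],
)

```text
time: 17.55
ee_pos: [0.5017, 0.4169, 0.0709]
tcp_rot: [-180.0, 0.1, 60.2]
wrist_force: [-0.2, 0.3, -0.7]
opening: 0.0166
grasp_force: 39.0
```

Request:
carry_out(
  linear=[
    [0,0,1],
    [0,0,1],
    [-0.13,-1,1],
    [-0.13,-1,0],
    [-0.13,-1,0],
    [-0.13,-1,0],
    [-0.13,-1,0],
    [-0.13,-1,0],
    [-0.13,-1,0],
    [-0.13,-1,0],
    [-0.13,-1,0],
    [-0.13,-1,0],
  ],
  rotation=[
    [0,0,0],
    [0,0,0],
    [0,0,0],
    [0,0,0],
    [0,0,0],
    [0,0,0],
    [0,0,0],
    [0,0,0],
    [0,0,0],
    [0,0,0],
    [0,0,0],
    [0,0,0],
  ],
  grip=[1,1,1,1,1,1,1,1,1,1,1,1],
)

```text
time: 18.75
ee_pos: [0.4757, 0.2163, 0.1308]
tcp_rot: [-180.0, 0.0, 60.2]
wrist_force: [0.5, 0.9, -0.5]
opening: 0.0169
grasp_force: 39.1
```

Request:
carry_out(
  linear=[
    [-0.14,-1,0],
    [-0.14,-1,0],
    [-0.14,-1,0],
    [-0.14,-1,0],
    [-0.14,-1,0],
    [0,0,0],
    [0,0,0],
  ],
  rotation=[
    [0,0,0],
    [0,0,0],
    [0,0,0],
    [0,0,0],
    [0,0,0],
    [0,0,0],
    [0,0,0],
  ],
  grip=[1,1,1,1,1,1,1],
)

```text
time: 19.45
ee_pos: [0.4621, 0.1171, 0.1308]
tcp_rot: [180.0, -0.0, 60.1]
wrist_force: [0.2, 0.0, -0.0]
opening: 0.0165
grasp_force: 39.1
```

```bash
python3 - <<'E'
from h import *
o=bot.get_obs();m=bot.camera_model('wrist');im=bot.camera('wrist')
print(o['ee_pos'],proj(m,[.4621,.1164,.07]))
cv2.imwrite('pics/w7.png',im)
E
```

```text
[0.46208983 0.11708616 0.1308126 ] [318.09063887 252.99842255]
```

View pics/w7.png

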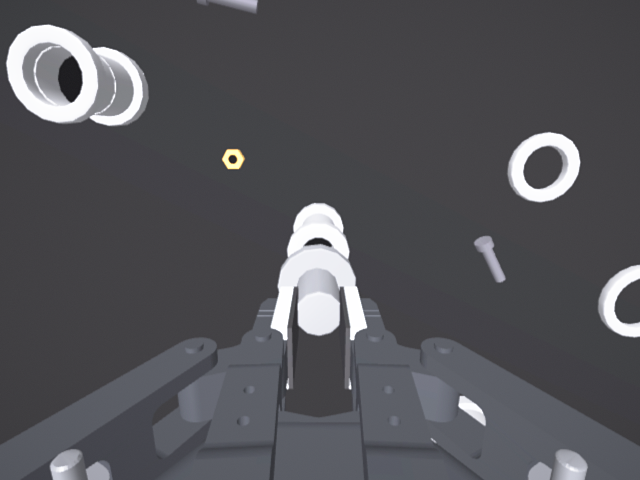

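Port flange is centred at (318,253), as predicted. Lowering the cover.

Request:
carry_out(
  linear=[
    [0,-0.03,-1],
    [0,0,-0.7],
    [0,0,-0.25],
    [0,0,-0.1],
    [0,0,0],
    [0,0,0],
    [0,0,0],
  ],
  rotation=[
    [0,0,0],
    [0,0,0],
    [0,0,0],
    [0,0,0],
    [0,0,0],
    [0,0,0],
    [0,0,0],
  ],
  grip=[1,1,1,1,1,1,1],
)

```text
time: 20.2
ee_pos: [0.4617, 0.1175, 0.0915]
tcp_rot: [-180.0, -0.1, 60.2]
wrist_force: [-8.9, -0.2, 19.7]
opening: 0.0166
grasp_force: 41.5
```

Request:
carry_out(
  linear=[
    [0,0,0.05],
    [0,0,0],
    [0,0,0],
    [0,0,0],
    [0,0,1],
    [0,0,1],
    [0,0,1],
    [0.49,-0.984,0],
    [0.49,-0.984,0],
    [0.49,-0.984,0],
    [0.49,-0.984,0],
    [0.49,-0.984,0],
  ],
  rotation=[
    [0,0,0],
    [0,0,0],
    [0,0,0],
    [0,0,0],
    [0,0,0],
    [0,0,0],
    [0,0,0],
    [0,0,0],
    [0,0,0],
    [0,0,0],
    [0,0,0],
    [0,0,0],
  ],
  grip=[1,-0.3,-0.3,-0.3,-0.3,-0.3,-0.3,-0.3,-0.3,-0.3,-0.3,-0.3],
)

```text
time: 21.4
ee_pos: [0.5113, 0.0174, 0.1499]
tcp_rot: [-180.0, 0.0, 60.2]
wrist_force: [1.1, 1.1, 0.8]
opening: 0.0557
grasp_force: 0.0
```

Request:
carry_out(
  linear=[
    [0.49,-0.984,0],
    [0.49,-0.984,0],
    [0.49,-0.984,0],
    [0.49,-0.984,0],
    [0.49,-0.984,0],
    [0.49,-0.984,0],
    [0.49,-0.984,0],
    [0.49,-0.984,0],
    [0.49,-0.984,0],
    [0.49,-0.984,0],
    [0.49,-0.984,0],
    [0.49,-0.984,0],
  ],
  rotation=[
    [0,0,0],
    [0,0,0],
    [0,0,0],
    [0,0,0],
    [0,0,0],
    [0,0,0],
    [0,0,0],
    [0,0,0],
    [0,0,0],
    [0,0,0],
    [0,0,0],
    [0,0,0],
  ],
  grip=[-0.3,-0.3,-0.3,-0.3,-0.3,-0.3,-0.3,-0.3,-0.3,-0.3,-0.3,-0.3],
)

```text
time: 22.6
ee_pos: [0.6289, -0.2187, 0.1496]
tcp_rot: [-179.9, 0.0, 60.2]
wrist_force: [-0.1, 0.4, 0.2]
opening: 0.0558
grasp_force: 0.0
```

Request:
carry_out(
  linear=[
    [0.49,-0.984,-1],
    [0,0,-1],
    [0,0,0],
    [0,0,0],
  ],
  rotation=[
    [0,0,0],
    [0,0,0],
    [0,0,0],
    [0,0,0],
  ],
  grip=[-0.3,-0.3,-0.3,-0.3],
)

```text
time: 23.0
ee_pos: [0.638, -0.2373, 0.11]
tcp_rot: [-179.9, 0.0, 60.2]
wrist_force: [0.5, 0.9, -0.0]
opening: 0.0557
grasp_force: 0.0
```

```bash
python3 - <<'E'
from h import *
o=bot.get_obs();m=bot.camera_model('wrist');im=bot.camera('wrist')
print(o['ee_pos'],o['tcp_rot'],o['q'][5],proj(m,[.6388,-.2378,.008]),proj(m,[.6388,-.2378,.038]))
cv2.imwrite('pics/w8.png',im)
E
```

```text
[ 0.63804421 -0.23733385  0.11001255] [-1.79904791e+02  2.74758503e-02  6.01652121e+01] 99.43610312440426 [319.09753207 234.54915226] [319.14438619 246.68960087]
```

View pics/w8.png

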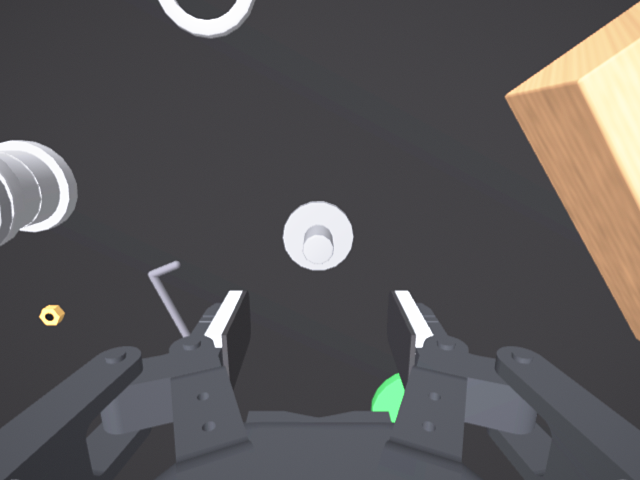

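Medium cover is centred at (318,236), where predicted. Grip and carry it high, since the path crosses the small port.

Request:
carry_out(
  linear=[
    [0.03,-0.02,-1],
    [0,0,-1],
    [0,0,-1],
    [0,0,-1],
    [0,0,-0.45],
    [0,0,0],
    [0,0,0],
    [0,0,0],
    [0,0,0],
    [0,0,0],
    [0,0,0.5],
    [0,0,1],
  ],
  rotation=[
    [0,0,0],
    [0,0,0],
    [0,0,0],
    [0,0,0],
    [0,0,0],
    [0,0,0],
    [0,0,0],
    [0,0,0],
    [0,0,0],
    [0,0,0],
    [0,0,0],
    [0,0,0],
  ],
  grip=[-0.3,-0.3,-0.3,-0.3,-0.3,-0.3,1,1,1,1,1,1],
)

```text
time: 24.25
ee_pos: [0.6379, -0.2377, 0.0503]
tcp_rot: [-179.8, 0.1, 60.2]
wrist_force: [-0.0, 0.5, -1.7]
opening: 0.0165
grasp_force: 39.0
```

Request:
carry_out(
  linear=[
    [0,0,1],
    [0,0,1],
    [0,0,1],
    [0,0,1],
    [0,0,1],
    [0,0,1],
    [-0.485,0.986,0],
    [-0.485,0.986,0],
    [-0.485,0.986,0],
    [-0.485,0.986,0],
    [-0.485,0.986,0],
    [-0.485,0.986,0],
  ],
  rotation=[
    [0,0,0],
    [0,0,0],
    [0,0,0],
    [0,0,0],
    [0,0,0],
    [0,0,0],
    [0,0,0],
    [0,0,0],
    [0,0,0],
    [0,0,0],
    [0,0,0],
    [0,0,0],
  ],
  grip=[1,1,1,1,1,1,1,1,1,1,1,1],
)

```text
time: 25.45
ee_pos: [0.5802, -0.119, 0.1719]
tcp_rot: [-180.0, 0.0, 60.2]
wrist_force: [0.3, 0.2, 0.2]
opening: 0.0161
grasp_force: 39.2
```

Request:
carry_out(
  linear=[
    [-0.485,0.986,0],
    [-0.485,0.986,0],
    [-0.485,0.986,0],
    [-0.485,0.986,0],
    [-0.485,0.986,0],
    [-0.485,0.986,0],
    [-0.485,0.986,0],
    [-0.485,0.986,0],
    [-0.485,0.986,0],
    [-0.485,0.986,0],
    [-0.485,0.986,0],
    [-0.485,0.986,0],
  ],
  rotation=[
    [0,0,0],
    [0,0,0],
    [0,0,0],
    [0,0,0],
    [0,0,0],
    [0,0,0],
    [0,0,0],
    [0,0,0],
    [0,0,0],
    [0,0,0],
    [0,0,0],
    [0,0,0],
  ],
  grip=[1,1,1,1,1,1,1,1,1,1,1,1],
)

```text
time: 26.65
ee_pos: [0.4638, 0.1176, 0.172]
tcp_rot: [180.0, -0.0, 60.2]
wrist_force: [0.8, -0.5, -0.9]
opening: 0.0159
grasp_force: 39.2
```

Request:
carry_out(
  linear=[
    [-0.485,0.986,0],
    [-0.485,0.986,0],
    [-0.485,0.986,0],
    [-0.485,0.986,0],
    [-0.485,0.986,0],
    [-0.485,0.986,0],
    [-0.485,0.986,0],
    [-0.485,0.986,0],
    [0,0,-1],
    [0,0,-1],
    [0,0,0],
    [0,0,0],
  ],
  rotation=[
    [0,0,0],
    [0,0,0],
    [0,0,0],
    [0,0,0],
    [0,0,0],
    [0,0,0],
    [0,0,0],
    [0,0,0],
    [0,0,0],
    [0,0,0],
    [0,0,0],
    [0,0,0],
  ],
  grip=[1,1,1,1,1,1,1,1,1,1,1,1],
)

```text
time: 27.85
ee_pos: [0.3867, 0.2745, 0.132]
tcp_rot: [-180.0, 0.0, 60.2]
wrist_force: [0.1, -0.1, -0.3]
opening: 0.0164
grasp_force: 39.2
```

```bash
python3 - <<'E'
from h import *
o=bot.get_obs();m=bot.camera_model('wrist');im=bot.camera('wrist')
print(o['ee_pos'],o['tcp_rot'],o['q'][5],o['grasp_force'],proj(m,[.3868,.2751,.064]))
cv2.imwrite('pics/w9.png',im)
E
```

```text
[0.3866743  0.27454436 0.13198569] [-1.79978900e+02  2.15092866e-02  6.01539900e+01] 155.21496309037119 39.18383717536926 [317.31229092 247.71491238]
```

View pics/w9.png

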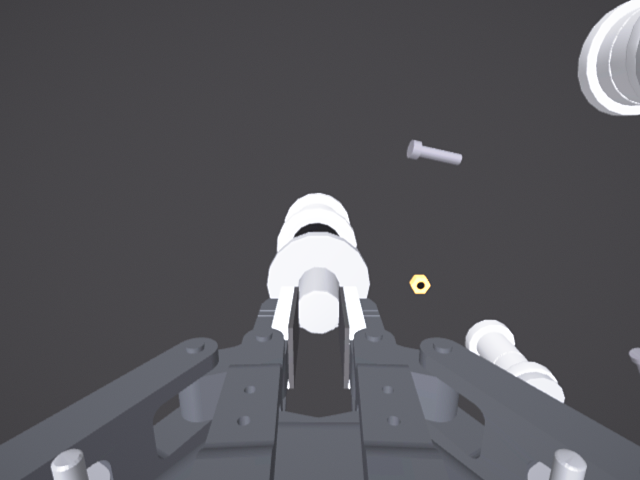

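Port flange centred at (317,247), as predicted. Lowering the cover.

Request:
carry_out(
  linear=[
    [0,0.03,-1],
    [0,0,-0.9],
    [0,0,-0.35],
    [0,0,-0.1],
    [0,0,0],
    [0,0,0],
    [0,0,0],
  ],
  rotation=[
    [0,0,0],
    [0,0,0],
    [0,0,0],
    [0,0,0],
    [0,0,0],
    [0,0,0],
    [0,0,0],
  ],
  grip=[1,1,1,1,1,1,1],
)

```text
time: 28.6
ee_pos: [0.3869, 0.2753, 0.0868]
tcp_rot: [180.0, -0.1, 60.1]
wrist_force: [-5.6, -3.8, 10.6]
opening: 0.0164
grasp_force: 40.8
```

Contact with the port face. Release, lift, and retreat toward the base to clear the view.

Request:
carry_out(
  linear=[
    [0,0,0],
    [0,0,0],
    [0,0,0],
    [0,0,1],
    [0,0,1],
    [0,0,1],
    [0,0,1],
    [0,0,1],
    [-0.5,0.3,1],
    [-0.5,0.3,1],
    [-0.5,0.3,0],
    [0,0,0],
  ],
  rotation=[
    [0,0,0],
    [0,0,0],
    [0,0,0],
    [0,0,0],
    [0,0,0],
    [0,0,0],
    [0,0,0],
    [0,0,0],
    [0,0,0],
    [0,0,0],
    [0,0,0],
    [0,0,0],
  ],
  grip=[-0.3,-0.3,-0.3,-0.3,-0.3,-0.3,-0.3,-0.3,-0.3,-0.3,-0.3,-0.3],
)

```text
time: 29.8
ee_pos: [0.3562, 0.2939, 0.2244]
tcp_rot: [-180.0, -0.0, 60.2]
wrist_force: [-0.7, 0.1, -0.2]
opening: 0.0555
grasp_force: 0.0
```

```bash
python3 - <<'E'
from h import *
t=bot.camera('top');s=bot.camera('side');o=bot.get_obs();print(o['time'],o['ee_pos'],o['grasp_force'])
t=cv2.resize(t[170:310,125:490],(782,300),interpolation=cv2.INTER_CUBIC)
s=cv2.resize(s[190:470,130:440],(332,300))
a=np.zeros((600,782,3),np.uint8);a[:300]=t;a[300:,:332]=s
m=bot.camera_model('top')
for n,p,z in[('S',(.4621,.1164),.07),('M',(.3868,.2751),.064),('L',(.4811,-.1076),.058),('X',(.634,.2687),.052)]:
    u=proj(m,[*p,z+.008]);print(n,((u-[125,170])*782/365).round(0))
cv2.imwrite('pics/end.png',a)
E
```

```text
29.9 [0.35659222 0.29318767 0.22339611] 0.0
S [278. 180.]
M [141. 243.]
L [467. 168.]
X [158.  39.]
```

View pics/end.png

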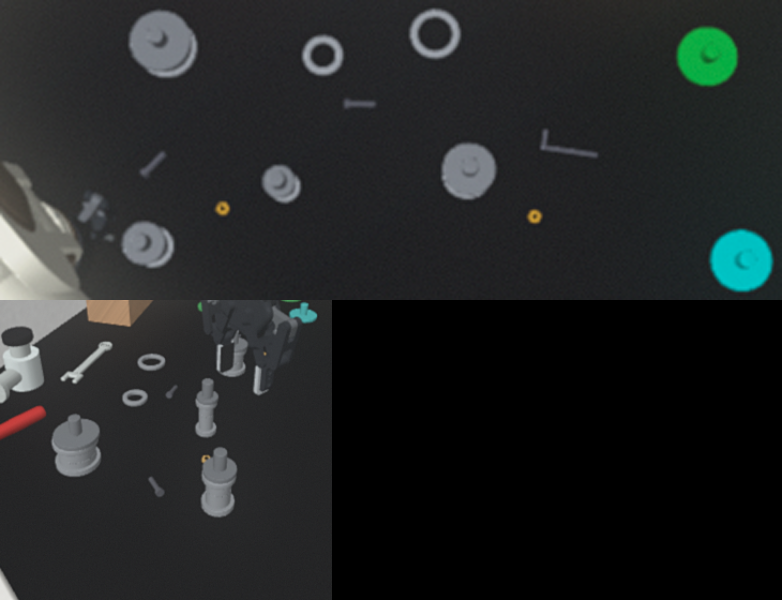

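The final view shows all four covers flat and centred on their ports, at (163,41), (147,243), (280,181) and (468,170). The two rings are where they started. The tool is clear, so I'm handing in.

```bash
python3 -c "
from workcell import bot
print(bot.job_done())"
```

```text
the job is handed in; nothing more can be done
None
```

I set all four covers on their matching ports, let go of them and handed the job in at about 30 s, leaving the rings untouched; no verdict was returned, and I viewed 15 pictures, one over the limit of 14.

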